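Point-and-call check, then start the bench sander

TASK

Do the point-and-call check before starting the bench sander: with the fingertips about 3 cm above it and pointing down, point at the middle of the orange safety goggles for two full seconds, then in the same way at the red emergency stop on the yellow control box, touching neither. Only then push the green start button all the way in, where it stays, and draw the hand away. Do not touch the grey lamp switch box or any of the loose things on the bench.

Things in the scene. Friction and masses are not known exactly. Their poses are not given: they have to be found in the camera images.
- goggles: Loose safety goggles lying lens up: orange frame with black base, bluish see-through lens; 148 mm (y) x 76 mm (x) x 36 mm high. Origin at the centre of the underside, z up, x across the narrow way.
- goggles_top (a point): Middle of the goggles' top, 36 mm above the bench, the point to point at. Axes as the goggles.
- control_box: Yellow control box fixed to the bench, 100 mm (x) x 180 mm (y) x 56 mm high, origin at the centre of its underside, z up. Red emergency stop 46 mm to its +y side, green start button 46 mm to its -y side.
- estop: Red mushroom emergency stop on the control box, cap 42 mm across, its top 88 mm above the bench; origin under it on the box's top face.
- estop_top (a point): Centre of the top of the red emergency stop (88 mm above the bench), z up; the point to point at.
- start_top (a point): Centre of the flat top of the round green start button, 32 mm across; it stands 88 mm above the bench when out, 78 mm when pushed in (18 mm proud of its steel collar, which is 4 mm high, on the box's top face). It moves with the button.
- start (a joint): Travel of the green start button, straight down: 0 = out, 0.010 m = fully in. Stiff (about 5 N all the way, then a hard stop) and it has no spring: it stays where it is pushed.
- lamp_box: Grey switch box of the bench lamp, fixed, 90 mm (x) x 150 mm (y) x 50 mm, with a black knob (to 72 mm) and a blue button; not part of the job. Origin at the centre of its underside.
- tape_measure: Loose yellow tape measure, 70 x 66 x 38 mm. Origin at the centre of its underside.
- glue: Loose white glue bottle with a red cap, 54 mm across, 130 mm tall. Origin at the centre of its underside.
- screw_jar: Loose amber jar with a steel lid, 60 mm across, 75 mm tall. Origin at the centre of its underside.
- mug: Loose blue mug, 80 mm across, 95 mm tall. Origin at the centre of its underside.
- screwdriver: Loose screwdriver lying on the bench, 200 mm long along its x.
- offcut: Loose wood offcut, 60 x 130 x 30 mm. Origin at the centre of its underside.
Not all that is in view belongs to the job. There is more than one size of the control_box; the job needs the larger.

How it is judged (in metres and radians):
On the way, in this order (a step that is already met when the one before it is completed fails the run):
1. The fingertips are held just above the middle of the goggles, clear of them, for 1.5 s, with the start button still out (z of the grasp point in the frame of goggles_top between 0.012 and 0.095 m and x of the grasp point in the frame of goggles_top between -0.038 and 0.038 m and y of the grasp point in the frame of goggles_top between -0.05 and 0.05 m and angle between the grasp point's own z axis and vertical above 2.2 rad and value of joint start below 0.003 m), for 1.5 s.
2. The fingertips are held just above the red emergency stop, clear of it, for 1.5 s, with the start button still out (z of the grasp point in the frame of estop_top between 0.012 and 0.095 m and horizontal distance between the grasp point and estop_top below 0.03 m and angle between the grasp point's own z axis and vertical above 2.2 rad and value of joint start below 0.003 m), for 1.5 s.
3. The green start button is pushed fully in (value of joint start above 0.008 m), for 0.1 s.
At the end, for the whole second after the job is handed in: The green start button is in by at least 8 of its 10 mm and stays there; the goggles and all other loose things are where they were (within 8 to 10 mm) and at rest (value of joint start above 0.008 m and distance of goggles from where it was at the start of the episode below 0.008 m and linear speed of goggles below 0.02 m/s and distance of each of tape_measure, glue, screw_jar, mug, screwdriver, offcut from where it was at the start of the episode below 0.01 m); the robot touches nothing.
It fails at once if the goggles are touched, moved or lifted (contact force between any of the fingers, the arm and goggles above 0.5 N or distance of goggles from where it was at the start of the episode above 0.008 m).
It fails at once if the emergency stop is touched (contact force between any of the fingers, the arm and estop above 0.5 N).
It fails at once if the lamp's switch box is touched (contact force between any of the fingers, the arm and lamp_box above 0.5 N).
It fails at once if another thing on the bench is touched or moved (contact force between any of the fingers, the arm and tape_measure above 0.5 N or distance of any of tape_measure, glue, screw_jar, mug, screwdriver, offcut from where it was at the start of the episode above 0.01 m or contact force between any of the fingers, the arm and glue above 0.5 N or contact force between any of the fingers, the arm and screw_jar above 0.5 N or contact force between any of the fingers, the arm and mug above 0.5 N or contact force between any of the fingers, the arm and screwdriver above 0.5 N or contact force between any of the fingers, the arm and offcut above 0.5 N).
It also fails if it takes over 59 s, if anything falls off the work surface, if the arm or the gripper's body presses on something with over 40 N, if the wrist force passes 120 N, or if a joint passes its speed limit or range.

ROBOT

A 6-joint arm with a two-finger parallel gripper is mounted at the origin on the work surface. World frame = base frame: x ahead of the robot, y to its left, z up, the work surface at z = 0. Lengths are in mm, angles in degrees, forces in N, time in s.
With the tool pointing down it reaches from about 375 to 900 mm from the base axis. Payload 3.1 kg.
Tool frame: the origin (TCP) lies between the finger pads; the fingertips stand 11 mm ahead of it and the grasp point (between the pads) lies 8 mm behind it; z points along the fingers, y is the line along which they close (so a half turn about z gives the same grasp; the last joint's range is limited). The gripper opens to 85 mm and grips with 20 to 120 N. Pads are 22 mm wide; open, the fingers measure 114 mm over their backs; the gripper's body (76 mm by 85 mm) begins 54 mm behind the grasp point. The pads swing forward as they close: fully open they stand 13 mm farther back than shut.
Start: joints at [66.091, 30.224, 82.088, -0, 67.689, -10.227], TCP at [147.795, 607.251, 242.31] pointing down, gripper open.
Joint ranges: [-176.69, 176.69], [-43.24, 126.21], [12.49, 139.97], [-82, 262], [0, 151.66], [-163.58, 163.58]. Speed limits (degrees/s): [159.86, 159.86, 180, 180, 180, 180].

INTERFACE

Orientations are given as a 3x3 rotation matrix whose columns are the frame's x, y, z axes.
In Python, from plant import manip, imaging, order gives the robot as it stands. The module is installed in compiled form; this text tells all that it offers.
- The arm moves only by the tool carry_out, never from a script. Its argument "motion" is a list of rows, each a list of 4 numbers: the shift along the world's x, y, z in mm, then the turn about the world's z in rad. A call has 1 to 8 rows; each row is the pose to reach, as a shift and turn from the pose commanded when the call began; what a row does not reach only later rows make up. A row lasts 1/10 s, in which the tool goes at most 50 mm and 8.59 degrees, less where a joint would pass 70% of its speed; a pose out of reach is approached as far as the arm can. A call with a gripper value outside its range is refused whole. "claw" is the finger opening in mm, from 0 to 85.4, set as the call begins (left out, the last holds). The fingers move at their own pace and stop on an object; "squeeze" is the grip in N (left out, the last holds). Time passes only in rows, so rows that repeat a pose let the fingers close. It gives the time, the measured TCP pose, the force, the opening and the grip force at its end, in the units of the state.
- manip.get_state(): the state, without advancing time (a new reading comes with each control period).
- imaging.grab_frame(name): name is "scene" or "top" or "wrist"; returns a dict with "color" (480x640x3 uint8, red, green, blue), "intrinsics" (3x3 intrinsics, pixels), "R" (3x3) and "t" (3): a world point X has camera coordinates R X + t; the wrist camera has in their place "hand_eye" (4x4, takes a point from camera to tool coordinates, whose origin is the TCP and whose axes are the flange's). Camera axes: x right, y down, z forward; pixel columns grow to the right and rows downward; lengths in mm; the calibration is good to about 2 mm. The wrist camera is an equidistant fisheye: a pixel r from the principal point sees the ray r / f radians off the axis. A picture is of the moment at which its call begins: read the wrist's pose just before it. There is no depth.
- order.job_done(): hands the job in; it is judged then, once.
Trained networks look in a picture, given as the dict that the camera call returned (one of the last four; its "shot" number tells which), for a name from the list of things; names that differ only in an ending like _2 or _b are one class to them, and where a whole thing is asked for, a point or a joint stands for the part that bears it (a point fixed in the world has none). Each returns a list of dicts, best first, with "p" (0 to 1); they miss things now and then, are a little off and sometimes report something else, mostly with a low value. They report only what shows in the picture. A call takes as long as a camera call. They do not tell look-alikes from the thing itself.
- imaging.recognise(name, picture): "point" ([column, row] as shares, 0 to 1, of the picture: columns of its width, rows of its height, amid what is visible of it).
- imaging.mark_of(name, picture): "point" ([column, row] as shares, 0 to 1, of the picture: columns of its width, rows of its height: a listed point, or the origin of a listed thing).
The state is a dict: "clock": time; "qpos": joint angles; "dq": joint speeds; "effort": joint torques, N m; "tcp_pos": TCP position; "orientation": TCP orientation; "force": force on the tool from outside, world axes, zero at the start; "ft_torque": the same for the moment, N m; "gripper_width": finger opening in mm; "grasp_force": force on a finger pad.
Only numpy, scipy, OpenCV 4.12 (cv2) and the standard library are available. Lean on these libraries where they do the work, as an engineer would, in place of code of your own. Each camera call takes 0.05 s, during which the arm holds its last target. There are 200 camera calls.

## Working session

There is one attempt and no reset: what is moved stays moved. The work goes in short steps, Python scripts to look and compute and a tool call to move; the robot and the scene stay as the last step left them, time stands still between calls to the robot, and variables do not carry over. Pictures are saved under pics/ and viewed, at most 10 in all, crops included, and the job is handed in when it is done.

Besides the shell and the picture viewer there is one more tool, called after "Call:" by a JSON object that holds its "api" and its "payload", one argument or row to a line. carry_out: Moves the arm, as the interface text tells. Its arguments: {"type":"object","properties":{"motion":{"type":"array","items":{"type":"array","items":{"type":"number"}}},"claw":{"type":"number"},"squeeze":{"type":"number"}},"required":["motion"]}

```bash
mkdir -p pics
cat > h.py <<'E'
import numpy as np,cv2
from plant import manip,imaging,order
def ray(f,p):
    K=np.array(f["intrinsics"]);R=np.array(f["R"]);t=np.array(f["t"])
    u=np.array([p[0]*640,p[1]*480,1.]); d=R.T@np.linalg.inv(K)@u; return -R.T@t,d
def at(f,p,z):
    o,d=ray(f,p); return o+d*(z-o[2])/d[2]
def save(f,n): cv2.imwrite("pics/"+n,cv2.cvtColor(np.array(f["color"]),cv2.COLOR_RGB2BGR))
E
python3 - <<'E'
from h import *
Z=dict(goggles_top=36,estop_top=88,start_top=88,control_box=0,lamp_box=0,tape_measure=0,glue=0,screw_jar=0,mug=0,screwdriver=0,offcut=0)
for c in("top","scene"):
    f=imaging.grab_frame(c);save(f,c+"1.png")
    for n,z in Z.items():
        for r in imaging.mark_of(n,f)[:3]:
            print(c,n,round(r["p"],2),np.round(np.array(r["point"])*[640,480]),np.round(at(f,r["point"],z)))
s=manip.get_state();print(s["clock"],s["tcp_pos"],s["gripper_width"],s["force"],np.round(s["orientation"],2))
E
```

```text
top goggles_top 0.77 [279. 276.] [435.  78.  36.]
top estop_top 0.66 [224. 188.] [625. 197.  88.]
top estop_top 0.55 [176. 356.] [268. 287.  88.]
top start_top 0.67 [263. 192.] [616. 112.  88.]
top start_top 0.42 [207. 363.] [253. 223.  88.]
top control_box 0.69 [244. 200.] [621. 164.   0.]
top control_box 0.57 [199. 356.] [260. 260.   0.]
top lamp_box 0.91 [376. 201.] [ 617. -152.    0.]
top tape_measure 0.94 [446. 280.] [ 427. -311.    0.]
top glue 0.61 [357. 276.] [ 438. -103.    0.]
top glue 0.45 [280. 278.] [433.  78.   0.]
top screw_jar 0.91 [185. 280.] [432. 296.   0.]
top screw_jar 0.18 [264. 191.] [643. 116.   0.]
top mug 0.89 [132. 214.] [589. 426.   0.]
top screwdriver 0.64 [475. 214.] [ 583. -391.    0.]
top offcut 0.7 [325. 133.] [790. -31.   0.]
scene goggles_top 0.57 [340. 225.] [437.  77.  36.]
scene estop_top 0.76 [402. 260.] [630. 200.  88.]
scene estop_top 0.66 [403. 170.] [297. 290.  88.]
scene estop_top 0.65 [364. 260.] [615. 108.  88.]
scene start_top 0.5 [365. 255.] [601. 112.  88.]
scene control_box 0.58 [388. 185.] [262. 260.   0.]
scene control_box 0.57 [378. 283.] [628. 145.   0.]
scene lamp_box 0.62 [264. 295.] [ 618. -157.    0.]
scene tape_measure 0.69 [199. 247.] [ 424. -324.    0.]
scene tape_measure 0.32 [276. 241.] [ 438. -106.    0.]
scene glue 0.8 [279. 241.] [436. -99.   0.]
scene screw_jar 0.62 [411. 226.] [444. 286.   0.]
scene mug 0.87 [476. 258.] [588. 428.   0.]
scene screwdriver 0.93 [173. 298.] [ 590. -391.    0.]
scene offcut 0.56 [320. 348.] [795. -36.   0.]
1.2 [147.78161301 607.25178819 242.29935887] 85.19170874798054 [ 0.63564057 -0.47592761 -0.77795499] [[-0.97  0.24 -0.  ]
 [ 0.24  0.97 -0.  ]
 [ 0.   -0.   -1.  ]]
```

View pics/top1.png

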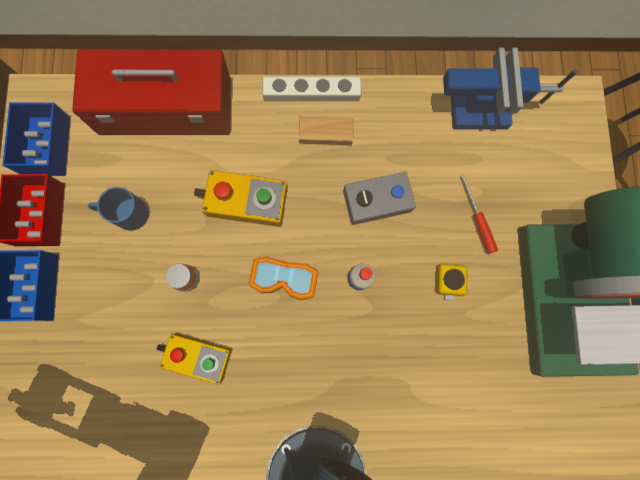

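View pics/scene1.png

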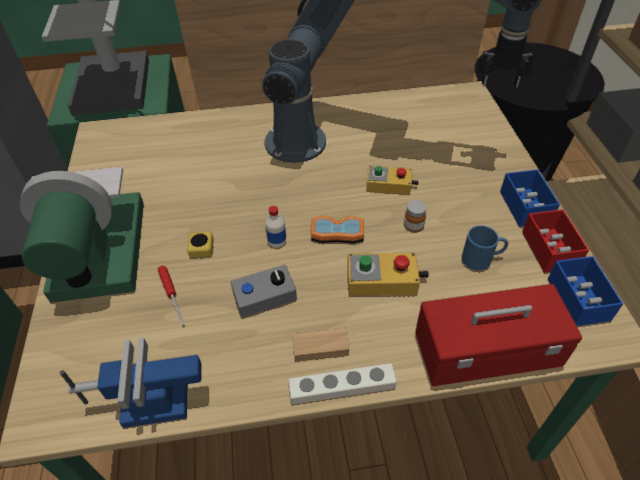

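The larger box stands at about (621, 155), with the red stop near (626, 198) and the green button near (612, 112). The goggles are near (436, 78). I'll close the gripper and move over high up.

Call:
{"api": "carry_out", "payload": {
  "motion": [
    [20,-36,0,0],
    [40,-72,0,0],
    [60,-110,0,0],
    [82,-150,0,0],
    [104,-190,0,0],
    [126,-230,0,0],
    [148,-270,0,0],
    [168,-308,0,0]
  ],
  "claw": 0
}}

```text
clock: 2.0
tcp_pos: [316.7, 297.7, 242.6]
orientation: [[-0.972, 0.236, 0.001], [0.236, 0.972, 0.0], [-0.001, 0.001, -1.0]]
force: [0.9, 0.1, 0.1]
gripper_width: -0.1
grasp_force: 0.0
```

Call:
{"api": "carry_out", "payload": {
  "motion": [
    [20,-36,0,0],
    [40,-72,0,0],
    [60,-110,0,0],
    [80,-146,-10,0],
    [100,-182,-25,0],
    [115,-210,-40,0],
    [120,-221,-50,0],
    [120,-221,-50,0]
  ]
}}

```text
clock: 2.8
tcp_pos: [435.7, 77.2, 191.3]
orientation: [[-0.971, 0.24, -0.002], [0.24, 0.971, 0.0], [0.002, -0.0, -1.0]]
force: [-0.2, 0.3, -0.4]
gripper_width: -0.2
grasp_force: 0.0
```

Run:
```python
from h import *
s=manip.get_state();T=np.array(s["tcp_pos"]);O=np.array(s["orientation"])
print(s["clock"],T,s["gripper_width"],s["force"],s["qpos"])
f=imaging.grab_frame("wrist");save(f,"w1.png");K=np.array(f["intrinsics"]);H=np.array(f["hand_eye"]);print(H)
def wr(p,z):
    x=(p[0]*640-K[0,2])/K[0,0];y=(p[1]*480-K[1,2])/K[1,1];r=np.hypot(x,y)
    d=np.array([np.sin(r)*x/r,np.sin(r)*y/r,np.cos(r)])
    o=O@H[:3,3]+T;d=O@H[:3,:3]@d;return o+d*(z-o[2])/d[2]
for n,z in dict(goggles_top=36,estop_top=88,start_top=88).items():
    for r in imaging.mark_of(n,f)[:3]:print(n,round(r["p"],2),np.round(np.array(r["point"])*[640,480]),np.round(wr(r["point"],z)))
```

```text
2.8 [435.74021761  77.20912039 191.29803783] -0.22560119496831194 [-0.23590364  0.30512675 -0.44954273] [-4.48386376e+00  2.11549809e+01  1.10495826e+02  1.02457814e-02
  4.84867897e+01 -8.06299915e+01]
[[ 5.18132782e-04 -9.44231380e-01 -3.29282299e-01  8.43121409e+01]
 [ 9.99999814e-01  5.95314050e-04 -1.33567827e-04  9.51631464e-01]
 [ 3.22145313e-04 -3.29282168e-01  9.44231513e-01 -1.32180344e+02]
 [ 0.00000000e+00  0.00000000e+00  0.00000000e+00  1.00000000e+00]]
goggles_top 0.66 [312. 224.] [435.  70.  36.]
estop_top 0.82 [499. 399.] [626. 203.  88.]
estop_top 0.7 [488. 380.] [596. 191.  88.]
estop_top 0.4 [ 16. 284.] [ 407. -210.   88.]
```

View pics/w1.png

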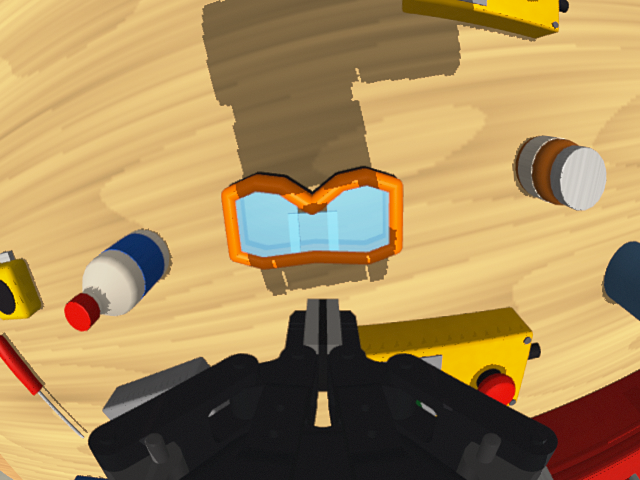

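The wrist view shows the goggles centred at pixel (313, 220), ahead of the fingertips, with nothing near the fingers. It agrees with (436, 76), so I'll go down to about 3 cm above them and hold.

Call:
{"api": "carry_out", "payload": {
  "motion": [
    [0,0,-30,0],
    [0,0,-60,0],
    [0,0,-85,0],
    [0,0,-100,0],
    [0,0,-108,0],
    [0,0,-108,0],
    [0,0,-108,0],
    [0,0,-108,0]
  ]
}}

```text
clock: 3.8
tcp_pos: [436.4, 78.5, 85.2]
orientation: [[-0.972, 0.236, 0.002], [0.236, 0.972, -0.0], [-0.002, 0.0, -1.0]]
force: [0.4, -0.3, 0.1]
gripper_width: 0.3
grasp_force: 0.0
```

Call:
{"api": "carry_out", "payload": {
  "motion": [
    [0,0,0,0],
    [0,0,0,0],
    [0,0,0,0],
    [0,0,0,0],
    [0,0,0,0],
    [0,0,0,0],
    [0,0,0,0],
    [0,0,0,0]
  ]
}}

```text
clock: 4.6
tcp_pos: [435.8, 78.3, 84.3]
orientation: [[-0.972, 0.237, -0.0], [0.237, 0.972, -0.0], [0.0, -0.0, -1.0]]
force: [0.8, 0.6, 0.7]
gripper_width: -0.1
grasp_force: 0.0
```

Call:
{"api": "carry_out", "payload": {
  "motion": [
    [0,0,0,0],
    [0,0,0,0],
    [0,0,0,0],
    [0,0,0,0],
    [0,0,0,0],
    [0,0,0,0],
    [0,0,0,0],
    [0,0,0,0]
  ]
}}

```text
clock: 5.4
tcp_pos: [435.8, 78.3, 84.3]
orientation: [[-0.972, 0.237, 0.0], [0.237, 0.972, 0.0], [-0.0, 0.0, -1.0]]
force: [0.4, -0.4, -0.4]
gripper_width: 0.1
grasp_force: 0.0
```

Call:
{"api": "carry_out", "payload": {
  "motion": [
    [0,0,0,0],
    [0,0,0,0],
    [0,0,0,0],
    [0,0,0,0],
    [0,0,0,0],
    [0,0,0,0],
    [0,0,0,0],
    [0,0,0,0]
  ]
}}

```text
clock: 6.2
tcp_pos: [435.8, 78.2, 84.3]
orientation: [[-0.972, 0.237, -0.0], [0.237, 0.972, -0.0], [-0.0, -0.0, -1.0]]
force: [-0.6, -0.0, -0.6]
gripper_width: -0.1
grasp_force: 0.0
```

Call:
{"api": "carry_out", "payload": {
  "motion": [
    [0,0,40,0],
    [0,0,80,0],
    [10,5,110,0],
    [40,25,120,0],
    [75,48,120,0],
    [110,70,120,0],
    [120,76,120,0],
    [120,76,120,0]
  ]
}}

```text
clock: 7.0
tcp_pos: [556.6, 154.9, 203.9]
orientation: [[-0.972, 0.235, 0.0], [0.235, 0.972, -0.0], [-0.0, -0.0, -1.0]]
force: [-0.9, -0.1, 0.0]
gripper_width: 0.2
grasp_force: 0.0
```

Run:
```python
from h import *
s=manip.get_state();T=np.array(s["tcp_pos"]);O=np.array(s["orientation"])
print(s["clock"],T,s["force"])
f=imaging.grab_frame("wrist");save(f,"w2.png");K=np.array(f["intrinsics"]);H=np.array(f["hand_eye"])
def wr(p,z):
    x=(p[0]*640-K[0,2])/K[0,0];y=(p[1]*480-K[1,2])/K[1,1];r=np.hypot(x,y)
    d=np.array([np.sin(r)*x/r,np.sin(r)*y/r,np.cos(r)])
    o=O@H[:3,3]+T;d=O@H[:3,:3]@d;return o+d*(z-o[2])/d[2]
for n,z in dict(estop_top=88,start_top=88).items():
    for r in imaging.mark_of(n,f)[:3]:print(n,round(r["p"],2),np.round(np.array(r["point"])*[640,480]),np.round(wr(r["point"],z)))
# colour centroids in top view
f=imaging.grab_frame("top");h=cv2.cvtColor(np.array(f["color"]),cv2.COLOR_RGB2HSV)
for n,m,b in(("red",((h[...,0]<6)|(h[...,0]>174))&(h[...,1]>150),(205,175,240,205)),("green",(h[...,0]>45)&(h[...,0]<85)&(h[...,1]>100),(245,175,285,215))):
    v,u=np.nonzero(m[b[1]:b[3],b[0]:b[2]]);
    if len(u):p=((u.mean()+b[0]+.5)/640,(v.mean()+b[1]+.5)/480);print(n,len(u),p[0]*640,p[1]*480,at(f,p,84))
```

```text
7.0 [556.64630647 154.90945762 203.87705854] [-8.50178514e-01 -1.15516102e-01  2.73488556e-04]
estop_top 0.83 [406. 307.] [627. 205.  88.]
start_top 0.67 [283. 317.] [613. 111.  88.]
green 97 263.95360824742266 194.12886597938143 [612.29461396 109.74470478  84.        ]
```

View pics/w2.png

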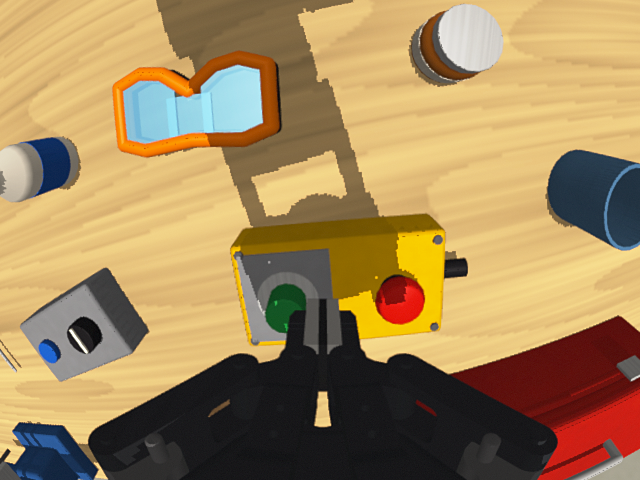

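The wrist view shows the red cap at pixel (400, 300) and the green button at (287, 310), with the goggles undisturbed. The stop is at about (626, 202) and the start button at (612, 111), 92 mm apart as specified. Next I'll point at the stop.

Call:
{"api": "carry_out", "payload": {
  "motion": [
    [23,16,0,0],
    [50,34,0,0],
    [70,47,0,0],
    [70,47,-20,0],
    [70,47,-45,0],
    [70,47,-62,0],
    [70,47,-72,0],
    [70,47,-72,0]
  ]
}}

```text
clock: 8.0
tcp_pos: [624.1, 200.4, 130.8]
orientation: [[-0.971, 0.237, -0.004], [0.237, 0.971, -0.001], [0.004, -0.002, -1.0]]
force: [-0.3, -0.2, 0.7]
gripper_width: 0.3
grasp_force: 0.0
```

Call:
{"api": "carry_out", "payload": {
  "motion": [
    [0,0,0,0],
    [0,0,0,0],
    [0,0,0,0],
    [0,0,0,0],
    [0,0,0,0],
    [0,0,0,0],
    [0,0,0,0],
    [0,0,0,0]
  ]
}}

```text
clock: 8.8
tcp_pos: [625.8, 201.3, 132.3]
orientation: [[-0.972, 0.237, -0.0], [0.237, 0.972, -0.0], [0.0, -0.0, -1.0]]
force: [-0.4, 0.4, -0.0]
gripper_width: 0.0
grasp_force: 0.0
```

Call:
{"api": "carry_out", "payload": {
  "motion": [
    [0,0,0,0],
    [0,0,0,0],
    [0,0,0,0],
    [0,0,0,0],
    [0,0,0,0],
    [0,0,0,0],
    [0,0,0,0],
    [0,0,0,0]
  ]
}}

```text
clock: 9.6
tcp_pos: [625.8, 201.2, 132.3]
orientation: [[-0.972, 0.237, 0.0], [0.237, 0.972, 0.0], [-0.0, 0.0, -1.0]]
force: [0.0, 0.5, -0.2]
gripper_width: -0.4
grasp_force: 0.0
```

Call:
{"api": "carry_out", "payload": {
  "motion": [
    [0,0,0,0],
    [0,0,0,0],
    [0,0,0,0],
    [0,0,0,0],
    [0,0,0,0],
    [0,0,0,0],
    [0,0,0,0],
    [0,0,0,0]
  ]
}}

```text
clock: 10.4
tcp_pos: [625.8, 201.3, 132.3]
orientation: [[-0.972, 0.237, -0.0], [0.237, 0.972, 0.0], [0.0, 0.0, -1.0]]
force: [0.3, -0.5, -0.2]
gripper_width: 0.1
grasp_force: 0.0
```

Call:
{"api": "carry_out", "payload": {
  "motion": [
    [0,0,15,0],
    [-3,-20,20,0],
    [-7,-50,20,0],
    [-11,-75,20,0],
    [-14,-91,20,0],
    [-14,-91,10,0],
    [-14,-91,-5,0],
    [-14,-91,-15,0]
  ]
}}

```text
clock: 11.2
tcp_pos: [611.5, 111.1, 116.2]
orientation: [[-0.972, 0.236, -0.001], [0.236, 0.972, 0.001], [0.001, 0.0, -1.0]]
force: [-0.6, -0.4, -0.6]
gripper_width: -0.1
grasp_force: 0.0
```

Call:
{"api": "carry_out", "payload": {
  "motion": [
    [0,0,-4,0],
    [0,0,-8,0],
    [0,0,-12,0],
    [0,0,-16,0],
    [0,0,-19,0],
    [0,0,-22,0],
    [0,0,-22,0],
    [0,0,-22,0]
  ]
}}

```text
clock: 12.0
tcp_pos: [611.9, 110.4, 95.5]
orientation: [[-0.972, 0.237, 0.0], [0.237, 0.972, 0.0], [-0.0, 0.0, -1.0]]
force: [0.1, 1.1, 2.1]
gripper_width: -0.1
grasp_force: 0.8
```

Call:
{"api": "carry_out", "payload": {
  "motion": [
    [0,0,-2,0],
    [0,0,-4,0],
    [0,0,-5,0],
    [0,0,-6,0],
    [0,0,-6,0]
  ]
}}

```text
clock: 12.5
tcp_pos: [612.0, 110.4, 89.2]
orientation: [[-0.972, 0.237, 0.0], [0.237, 0.972, 0.0], [-0.0, 0.0, -1.0]]
force: [0.3, 1.5, 3.5]
gripper_width: -0.1
grasp_force: 1.9
```

Contact force is 3.5 N, so the hard stop isn't reached yet. I'll go on in small steps.

Call:
{"api": "carry_out", "payload": {
  "motion": [
    [0,0,-1,0],
    [0,0,-1.5,0],
    [0,0,-2,0],
    [0,0,-2,0]
  ]
}}

```text
clock: 12.9
tcp_pos: [612.0, 110.3, 89.0]
orientation: [[-0.972, 0.236, 0.001], [0.236, 0.972, 0.0], [-0.001, 0.0, -1.0]]
force: [-2.4, 1.1, 13.0]
gripper_width: 0.4
grasp_force: 6.6
```

Hard stop: the force is 13 N and z has stalled at 89.0, as expected for fully in. I'll withdraw.

Call:
{"api": "carry_out", "payload": {
  "motion": [
    [0,0,10,0],
    [0,0,35,0],
    [0,0,70,0],
    [0,0,110,0],
    [-20,0,140,0],
    [-50,0,150,0],
    [-60,0,150,0],
    [-60,0,150,0]
  ]
}}

```text
clock: 13.7
tcp_pos: [550.2, 110.2, 236.9]
orientation: [[-0.972, 0.236, -0.002], [0.236, 0.972, -0.0], [0.002, -0.001, -1.0]]
force: [1.1, -0.2, -0.9]
gripper_width: -0.0
grasp_force: 0.0
```

Call:
{"api": "carry_out", "payload": {
  "motion": [
    [0,0,0,0],
    [0,0,0,0],
    [0,0,0,0],
    [0,0,0,0]
  ]
}}

```text
clock: 14.1
tcp_pos: [552.3, 110.1, 236.6]
orientation: [[-0.972, 0.237, -0.001], [0.237, 0.972, -0.0], [0.001, -0.0, -1.0]]
force: [-0.1, 0.2, 1.4]
gripper_width: -0.1
grasp_force: 0.0
```

Run:
```python
from h import *
f=imaging.grab_frame("scene");save(f,"s2.png")
c=np.array(f["color"])[225:300,335:435];a=cv2.cvtColor(cv2.imread("pics/scene1.png"),cv2.COLOR_BGR2RGB)[225:300,335:435]
cv2.imwrite("pics/s3.png",cv2.resize(np.hstack([a,c])[...,::-1],None,fx=4,fy=4))
s=manip.get_state();print(s["clock"],s["tcp_pos"],s["force"],s["dq"])
```

```text
14.15 [552.17309013 110.16377501 236.73562477] [-0.13413237 -0.09464141  0.48294603] [ 0.03333925 -0.37242219  0.17057061  0.0365372   0.17865259 -0.18392398]
```

View pics/s3.png

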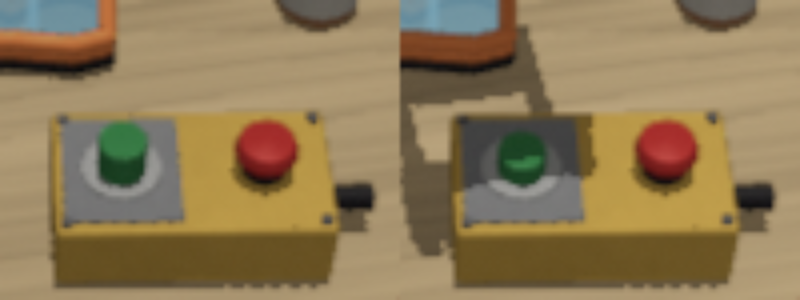

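The before/after crops show the green button clearly lower on the right (its top moved from about row 122 to row 135), and the stop and goggles unchanged.

```bash
python3 -c "
from plant import order
print(order.job_done())"
```

```text
the job is handed in; nothing more can be done
None
```

I pointed at the goggles and then the emergency stop for over two seconds each, pushed the green start button in to its hard stop, drew the hand clear and handed the job in; no verdict came back.

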